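Close the charcoal burner with the lid lifter

ROBOT

A 7-joint arm with a two-finger parallel gripper is mounted at the origin on the work surface. World frame = base frame: x ahead of the robot, y to its left, z up, the work surface at z = 0. Lengths are in m, angles in degrees, forces in N, time in s.
With the tool pointing down it reaches from about 0.425 to 0.875 m from the base axis. Payload 4.7 kg.
Tool frame: the origin (TCP) lies at the very end of the fingers, on their centre line; the grasp point (between the pads) lies 19 mm behind it; y points along the fingers, z is the direction in which the jaws open and shut, and the axes are right-handed (so a half turn about y gives the same grasp; the last joint's range is limited). The gripper opens to 87 mm and grips with 3 to 60 N. Pads are 19 mm wide; open, the fingers measure 117 mm over their backs; the gripper's body (75 mm by 190 mm) begins 51 mm behind the grasp point.
Start: joints at [65.953, 18.392, -4.016, 83.108, 1.295, 78.541, -3.26], TCP at [0.273, -0.59, 0.223] pointing down, gripper open.
Joint ranges: [-163.93, 163.93], [-17.29, 119.83], [-79.2, 71.16], [3.27, 140.29], [-89.18, 269.18], [5.43, 117.66], [-154.24, 154.24]. Speed limits (degrees/s): [147.25, 147.25, 180, 180, 180, 180, 180].

INTERFACE

Orientations are given as [roll, pitch, yaw] about the fixed x, y, z axes, in that order (R = Rz(yaw) Ry(pitch) Rx(roll)).
In Python, from cell import env gives the robot as it stands.
- The arm moves only by the shell command python3 -m pendant 'ROWS' [FORCE]. ROWS is JSON, one flat list of numbers, 7 for each row, row after row: the shift along the world's x, y, z in units of 40 mm (1.0 is 40 mm), then the turn, a rotation vector about the world's x, y, z in units of 10 degrees (1.0 is 10 degrees), then the finger opening in mm, from 0 to 87. In form: [x, y, z, wx, wy, wz, jaw, x, y, z, wx, wy, wz, jaw, ...]. A call has 1 to 10 rows; each row shifts and turns the commanded pose from where the row before left it; what a row does not reach is not made up. A row lasts 1/8 s, in which the tool goes at most 62.5 mm and 10.7 degrees, less where a joint would pass 70% of its speed; a pose out of reach is approached as far as the arm can. A call is refused whole if a number of a shift passes 1 or a number of a turn 1, either way. A call with a gripper value outside its range is refused whole. The fingers move at their own pace and stop on an object; FORCE is the grip in N (left out, the last holds). Time passes only in rows, so rows that do not move let the fingers close. It gives the time, the measured TCP pose, the force and the opening at its end, in the units of the state.
- env.get_obs(): the state, without advancing time (a new reading comes with each control period).
- env.read_camera(name): name is "scene" or "top"; returns a dict with "image" (480x640x3 uint8, red, green, blue), "fx", "fy", "cx", "cy" (pixels), "cam_to_world" (4x4, takes a point from camera to world coordinates). Camera axes: x right, y up, looking along -z (the intrinsics and any distortion apply to the point x, -y, -z); pixel columns grow to the right and rows downward; lengths in m; the calibration is good to about 2 mm. A picture is of the moment at which its call begins. There is no depth.
- env.sign_off(): hands the job in, once; it reports no verdict.
The state is a dict: "time_s": time; "qpos": joint angles; "joint_velocities": joint speeds; "effort": joint torques, N m; "tool_pos": TCP position; "tool_rot": TCP orientation; "force": force on the tool from outside, world axes, zero at the start; "wrist_torque": the same for the moment, N m; "grip_width": finger opening in m.
Only numpy, scipy, OpenCV 4.12 (cv2) and the standard library are available. Lean on these libraries where they do the work, as an engineer would, in place of code of your own. Each camera call takes 0.05 s, during which the arm holds its last target.

TASK

Coffee is over: with the lid lifter, hook the hot steel lid by its loop, lift it out of its clay dish and carry it level into the burner's mouth. Push it down slowly with the lifter's foot, past the stiff seal, until you feel it stop hard on the charcoal basket inside, press about 15 N there for a moment (never over 30 N), then unhook and stand the lifter back upright in the middle of its board. Never touch the lid with the gripper, knock it hard or let it tip, and leave the coffee things where they are.

Things in the scene. Friction and masses are not known exactly. Their poses are not given: they have to be found in the camera images.
- lifter_grip (a point): Centre of the wooden grip of the lid lifter, a tool (0.22 kg) standing upright on its own flat foot on the board. The grip is 30 mm along x, 22 mm along y (take it across these, from above), 66 mm tall; z up, x the way the foot points. This point is 88 mm above the foot's underside, straight above lifter.
- lifter: The lifter's steel foot; origin on its underside, axes as the grip's. Plate 5 mm thick, 30 mm wide (y), from x = -20 to +14 mm. Lip at x = 10 to 14 mm, its top 8 mm above the underside. A shank (20 mm wide) rises at x = -20 to -12 mm to 45 mm up, then bends to the grip. The foot goes under a loop moving along +x; the bar then lies on the plate between lip and shank.
- lid: Hot lid, steel disc 112 mm across, 8 mm thick (lower edge bevelled 4 mm), 0.2 to 0.4 kg, at first lying in the clay dish. Origin at the centre of its underside, z up. On top stands a loop handle of 8 mm round bar; the opening under it is 12 mm high (8 to 20 mm above the origin), 54 mm wide along y, open to +x and -x. Hung on the lifter the lid can swing about the bar.
- lid_bar (a point): Middle of the lid loop's level bar (8 mm thick, along the lid's y axis), over the lid's centre, 24 mm above the lid's underside. Its two upright legs stand at y = -31 and +31 mm.
- dish: Shallow fixed clay dish, 148 mm across, rim 14 mm high, its floor 10 mm above its origin (centre of the underside). The lid lies on the floor with some 6 mm to spare inside the rim.
- burner: Fixed round steel burner, 140 mm across, 96 mm high; origin at the centre of its underside. A stiff seal ring lies in its mouth, its top at first 90 to 92 mm above the origin. It bears the lid's weight, slides down only under about 8 N (lid's weight included) and stays where pushed. The lid stops hard on the charcoal basket's rim inside, anywhere 70 to 86 mm above the origin (not measured: feel it).
- mouth (a point): Centre of the burner's round open mouth (120 mm across, 4 mm wider all round than the lid), at the height of the rim, 96 mm above the burner's underside. Pressed home, the lid's top lies 2 to 18 mm below this rim, so back the lifter's foot out by no more than some 33 mm before raising it.
- board: Fixed wooden board, 110 x 90 mm, 10 mm high, on which the lifter stands; origin at the centre of its underside.
- jebena: Bystander: clay coffee pot with its straw-coloured plastic ring, together about 190 mm tall and 112 mm across; origin at the centre of its underside.
- sugar_bowl: Bystander: chrome sugar bowl, 92 mm across, 85 mm tall; origin at the centre of its underside.
- dispenser: Bystander: frosted plastic push dispenser, 64 mm across, 112 mm tall; origin at the centre of its underside.

How it is judged:
By the outcome, as a careful person would: the job done as asked, in the order asked, and still so for the second after the job is handed in, with the robot touching nothing.
It also fails if it takes over 72 s, if anything falls off the work surface, if the arm or the gripper's body presses on something with over 40 N, if the wrist force passes 120 N, or if a joint passes its speed limit or range.

## Working session

There is one attempt and no reset: what is moved stays moved. The work goes in short steps, Python scripts to look and compute and a shell command to move; the robot and the scene stay as the last step left them, time stands still between calls to the robot, and variables do not carry over. Pictures are saved under pics/ and viewed, and the job is handed in when it is done.

```bash
ls; mkdir -p pics; python3 - <<'E'
from cell import env
import cv2,numpy as np
o=env.get_obs();print(o)
for n in("scene","top"):
    c=env.read_camera(n);print(n,c["fx"],c["fy"],c["cx"],c["cy"],np.round(c["cam_to_world"],4).tolist(),[k for k in c])
    cv2.imwrite(f"pics/{n}0.png",c["image"][:,:,::-1])
E
```

```text
pics
{'time_s': 0.0, 'qpos': array([65.95274572, 18.44112744, -4.01444973, 83.17273639,  1.29475689,
       78.5407978 , -3.25870569]), 'joint_velocities': array([-0.0301443 , -0.0773054 ,  0.0005377 ,  0.05859932, -0.07237349,
       -0.04853   , -0.03804397]), 'effort': array([ 2.13729090e-04, -4.91291785e+01, -4.03624177e-01, -3.12529063e+01,
       -6.39108382e-02,  4.38970432e-02,  1.89111643e-04]), 'tool_pos': array([ 0.27293016, -0.5893305 ,  0.2214569 ]), 'tool_rot': array([-9.01094398e+01, -5.72325209e-03, -1.55142819e+02]), 'force': array([ 0.29850901, -0.10329171,  0.03782858]), 'wrist_torque': array([0.05698108, 0.0296882 , 0.05764514]), 'grip_width': 0.08702463118783631}
scene 563.5051144444506 563.5051144444506 324.00065639788875 228.816808371128 [[0.1419, -0.788, 0.5991, 1.2121], [0.9898, 0.1203, -0.0762, -0.0914], [-0.012, 0.6038, 0.797, 0.9758], [0.0, 0.0, 0.0, 1.0]] ['image', 'fx', 'fy', 'cx', 'cy', 'cam_to_world']
top 537.4409945681202 537.4409945681202 319.5331109355614 242.68424042251368 [[0.0028, 0.9935, -0.1137, 0.3773], [-0.9999, 0.0039, 0.0096, -0.01], [0.01, 0.1137, 0.9935, 1.4455], [0.0, 0.0, 0.0, 1.0]] ['image', 'fx', 'fy', 'cx', 'cy', 'cam_to_world']
```

View pics/scene0.png

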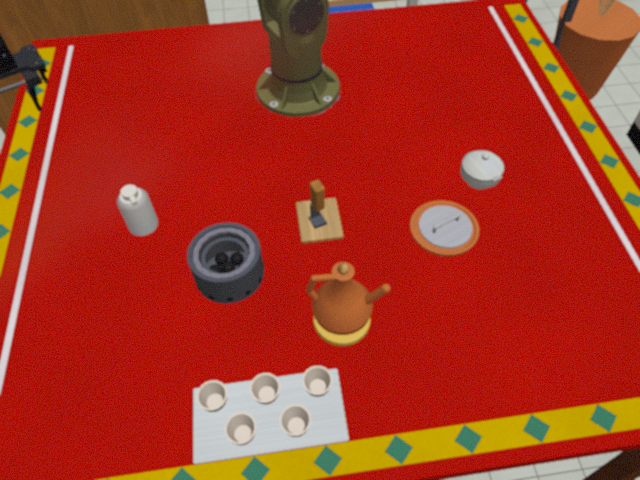

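View pics/top0.png

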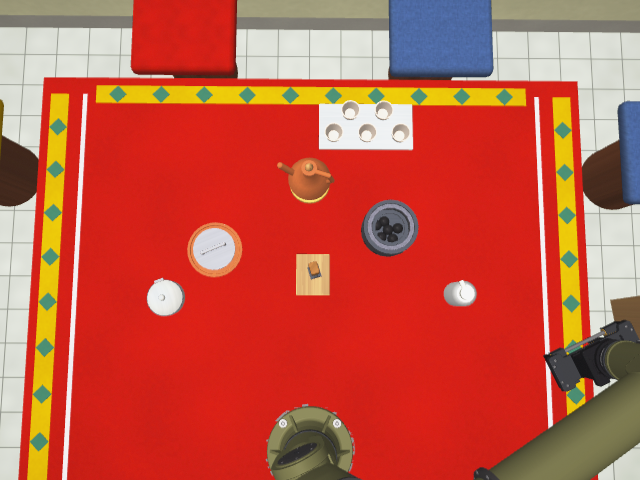

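The scene camera shows the burner at about (226,260), the lifter on its board at (320,215) and the dish and lid at (445,226). The top camera shows them at (389,228), (313,273) and (214,249). I'll zoom in on these.

```bash
python3 - <<'E'
import cv2,numpy as np
s=cv2.imread("pics/scene0.png");t=cv2.imread("pics/top0.png")
def z(im,x,y,w,h,k):return cv2.resize(im[y:y+h,x:x+w],None,fx=k,fy=k,interpolation=cv2.INTER_CUBIC)
def row(a):return np.hstack(a)
# 3 crops each, 66x66 ->  x6=396
A=row([z(t,286,246,56,56,7),z(t,186,220,56,56,7)])
B=row([z(s,290,170,64,64,6),z(s,402,190,88,64,4.5)[:384,:396]]) if 0 else z(s,290,175,80,75,7)
cv2.imwrite("pics/topz.png",A);cv2.imwrite("pics/lifz.png",B)
cv2.imwrite("pics/lidz.png",z(s,402,190,88,70,8));cv2.imwrite("pics/burz.png",np.hstack([z(s,180,215,90,90,4),z(t,355,193,72,72,5)]))
E
```

```text
(no output)
```

View pics/topz.png

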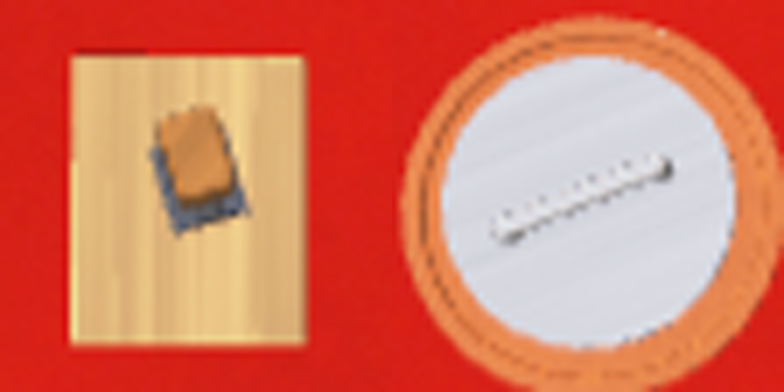

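View pics/lifz.png

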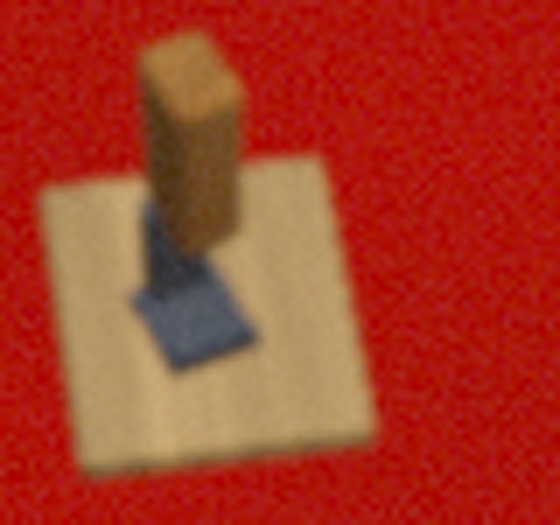

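View pics/lidz.png

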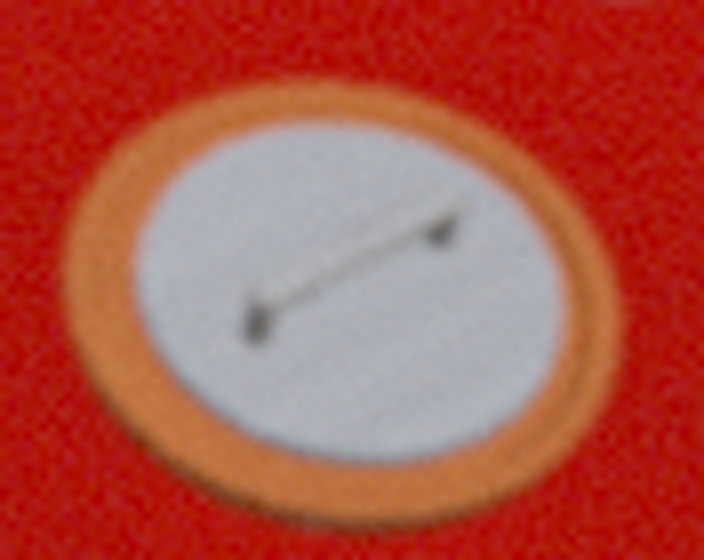

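View pics/burz.png

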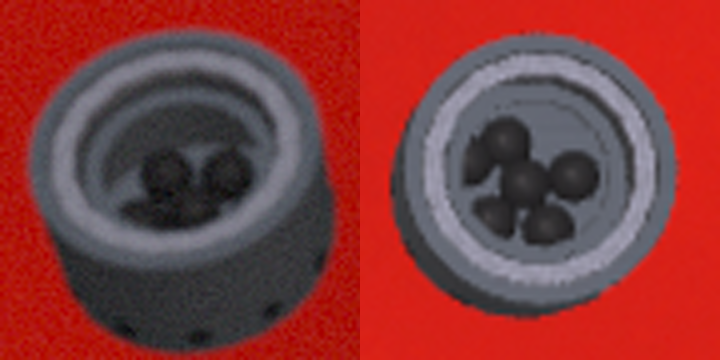

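```bash
cat > h.py <<'E'
import cv2,numpy as np,json
from scipy.optimize import least_squares
def cam(n):
    from cell import env
    c=env.read_camera(n);c["T"]=np.linalg.inv(c["cam_to_world"]);return c
def proj(c,P):
    P=np.atleast_2d(P);q=P@c["T"][:3,:3].T+c["T"][:3,3]
    return np.c_[c["cx"]+c["fx"]*q[:,0]/-q[:,2], c["cy"]-c["fy"]*q[:,1]/-q[:,2]]
def ray(c,uv,z):
    d=np.array([(uv[0]-c["cx"])/c["fx"],-(uv[1]-c["cy"])/c["fy"],-1.]);M=np.array(c["cam_to_world"])
    d=M[:3,:3]@d;o=M[:3,3];return o+d*(z-o[2])/d[2]
th=np.linspace(0,2*np.pi,72,endpoint=False)
def circ(r,z):return np.c_[r*np.cos(th),r*np.sin(th),0*th+z]
def blob(c,seed,roi,fn):
    im=c["image"].astype(int);m=fn(im).astype(np.uint8)
    x,y,w,h=roi;k=np.zeros_like(m);k[y:y+h,x:x+w]=m[y:y+h,x:x+w]
    n,l,st,_=cv2.connectedComponentsWithStats(k)
    v=l[seed[1],seed[0]];assert v>0
    return (l==v).astype(np.uint8)
def hullfit(cams,masks,pts,x0):
    cs=[]
    for m in masks:
        c,_=cv2.findContours(m,cv2.RETR_EXTERNAL,cv2.CHAIN_APPROX_NONE);cs.append(cv2.convexHull(max(c,key=len)).astype(np.float32))
    def f(p):
        r=[]
        for c,k in zip(cams,cs):
            h=cv2.convexHull(proj(c,pts+[p[0],p[1],0]).astype(np.float32))[:,0]
            r+= [cv2.pointPolygonTest(k,(float(a),float(b)),True)+0.0 for a,b in cv2.convexHull(h)[:,0]] and [cv2.pointPolygonTest(h.reshape(-1,1,2),(float(a),float(b)),True)-0.4 for a,b in dense(k[:,0])]
        return np.array(r)
    def dense(k):
        out=[]
        k2=np.vstack([k,k[:1]]);d=np.r_[0,np.cumsum(np.linalg.norm(np.diff(k2,axis=0),axis=1))]
        s=np.linspace(0,d[-1],80,endpoint=False)
        return np.c_[np.interp(s,d,k2[:,0]),np.interp(s,d,k2[:,1])]
    o=least_squares(f,x0,diff_step=1e-3);return o.x,np.sqrt(np.mean(o.fun**2))
E
cat > loc.py <<'E'
from h import *
s,t=cam("scene"),cam("top")
nr=lambda im:~((im[...,0]>1.8*im[...,1]+20)&(im[...,1]<60))
def go(name,pts,zs,fs):
    ms=[blob(c,*a,f) for c,a,f in zip((s,t),zs,fs)]
    x0=ray(t,zs[1][0],0.03)[:2]
    for cs,m in (([s],ms[:1]),([t],ms[1:]),([s,t],ms)):
        x,r=hullfit(cs,m,pts,x0);print(name,np.round(x*1000,1),round(r,2))
go("burner",np.vstack([circ(.07,0),circ(.07,.096)]),[((200,250),(175,210,100,100)),((372,228),(355,190,70,75))],[nr,nr])
go("dish",np.vstack([circ(.074,0),circ(.074,.014)]),[((415,230),(400,190,90,70)),((191,250),(180,215,70,70))],[nr,nr])
g=lambda im:(im[...,2]>120)
go("lid",circ(.056,.018),[((430,245),(400,190,90,70)),((205,265),(180,215,70,70))],[g,g])
# bar
def Z(u,o,k):return [o[0]+(u[0]+.5)/k-.5,o[1]+(u[1]+.5)/k-.5]
a,b=[ray(t,Z(u,(186-56,220),7),.038) for u in ((500,230),(668,163))]
print("bar top",a,b,(a+b)/2, np.degrees(np.arctan2(*(a-b)[[1,0]]))-90)
a,b=[ray(s,Z(u,(402,190),8),.036) for u in ((252,297),(456,212))]
print("bar scene",a,b,(a+b)/2, np.degrees(np.arctan2(*(b-a)[[1,0]]))-90)
# lifter
obs=[(t,(286,246),7,[((-15,11,121),(180,200)),((-15,-11,121),(235,185)),((15,11,121),(155,122)),((15,-11,121),(208,105)),((-20,15,5),(178,235)),((-20,-15,5),(248,213))]),
(s,(290,175),7,[((15,11,121),(190,115)),((15,-11,121),(243,92)),((-15,11,121),(198,33)),((-15,-11,121),(142,58)),((14,15,0),(255,343)),((14,-15,0),(180,372))][:0])]
obs[1]=(s,(290,175),7,[((15,-11,121),(187,115)),((15,11,121),(243,92)),((-15,11,121),(203,35)),((-15,-11,121),(142,60)),((14,15,0),(257,343)),((14,-15,0),(180,372)),((-20,-15,5),(135,298))])
def f(p,sel=obs):
    r=[];c_,s_=np.cos(p[2]),np.sin(p[2])
    for c,o,k,L in sel:
        for P,u in L:
            P=np.array(P)/1000;w=[p[0]+c_*P[0]-s_*P[1],p[1]+s_*P[0]+c_*P[1],.010+P[2]]
            r+=list(proj(c,w)[0]-Z(u,o,k))
    return np.array(r)
for sel in (obs[:1],obs[1:],obs):
    q=least_squares(f,[.4,0,.3],args=(sel,));print("lifter",np.round(q.x[:2]*1000,1),np.degrees(q.x[2]));
print(np.round(q.fun.reshape(-1,2),1).tolist())
b=[ray(t,Z(u,(286,246),7),.01)[:2] for u in ((70,57),(305,57),(305,346),(70,346))];print("board",np.round(b,3).tolist(),np.mean(b,0))
b=[ray(s,Z(u,(290,175),7),.01)[:2] for u in ((40,187),(323,155),(377,435),(85,467))];print("board",np.round(b,3).tolist(),np.mean(b,0))
for n,z,uv,us in(("jebena",.05,(310,180),(343,310)),("bowl",.04,(165,297),(482,172)),("disp",.06,(460,293),(140,212))):print(n,ray(t,uv,z),ray(s,us,z))
E
python3 loc.py
```

```text
burner [ 566.9 -205.6] 1.63
burner [ 576.3 -204.6] 0.41
burner [ 571.5 -204.8] 1.75
dish [516.6 258.2] 0.77
dish [523.  258.1] 0.24
dish [519.6 258. ] 1.04Traceback (most recent call last):
  File "loc.py", line 12, in <module>
    go("lid",circ(.056,.018),[((430,245),(400,190,90,70)),((205,265),(180,215,70,70))],[g,g])
    ~~^^^^^^^^^^^^^^^^^^^^^^^^^^^^^^^^^^^^^^^^^^^^^^^^^^^^^^^^^^^^^^^^^^^^^^^^^^^^^^^^^^^^^^^
  File "loc.py", line 5, in go
    ms=[blob(c,*a,f) for c,a,f in zip((s,t),zs,fs)]
        ~~~~^^^^^^^^
  File "h.py", line 18, in blob
    v=l[seed[1],seed[0]];assert v>0
                                ^^^
AssertionError
```

```bash
cat > ov.py <<'E'
from h import *
s,t=cam("scene"),cam("top")
def over(c,items,crop,k,fn):
    x,y,w,h=crop;im=cv2.resize(c["image"][y:y+h,x:x+w,::-1],None,fx=k,fy=k,interpolation=cv2.INTER_CUBIC)
    for P,col in items:
        q=proj(c,P);q=((q-[x,y]+.5)*k).astype(int);cv2.polylines(im,[q],True,col,1)
    return im
b=lambda r,z,p:circ(r,z)+[*p,0]
p=(.5763,-.2046);d=(.523,.258)
I=[(b(.07,0,p),(0,255,0)),(b(.07,.096,p),(0,255,0)),(b(.06,.096,p),(255,255,0)),(b(.074,0,d),(0,255,0)),(b(.074,.014,d),(255,255,0)),(b(.056,.018,d),(0,255,255))]
cv2.imwrite("pics/ov1.png",np.vstack([np.hstack([over(s,I,(180,215,90,90),4,0),over(s,I,(400,185,90,90),4,0)]),]))
cv2.imwrite("pics/ov2.png",np.hstack([over(t,I,(350,190,75,75),5,0),over(t,I,(180,212,75,75),5,0)]))
E
python3 ov.py
```

```text
(no output)
```

View pics/ov1.png

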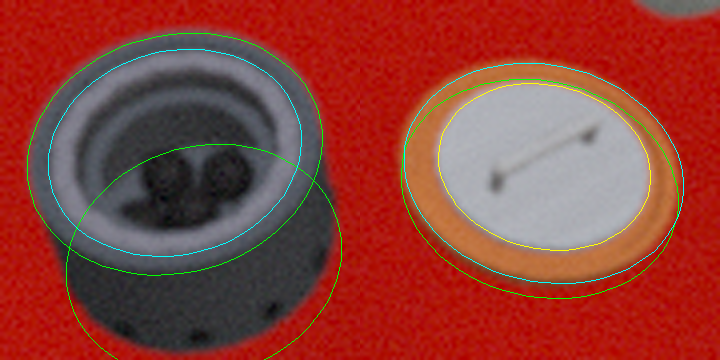

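View pics/ov2.png

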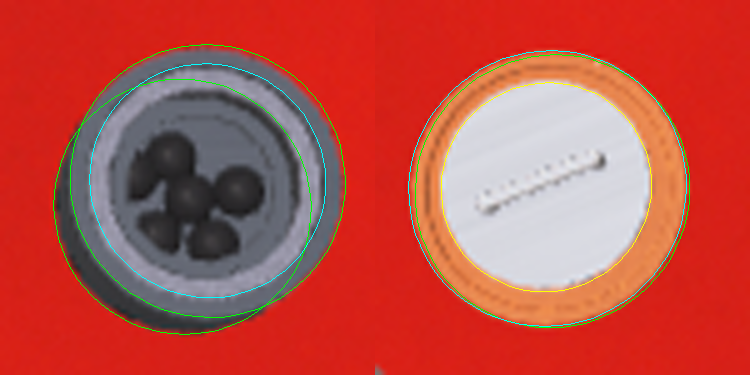

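The rims at the top-camera fit match both views, so the bodies must taper lower down. I'll use the rims only and fit the lid, bar, lifter and board.

```bash
python3 - <<'E'
s=open('loc.py').read()
s=s.replace("go(\"burner\"","0 and go(\"burner\"").replace("np.vstack([circ(.074,0),circ(.074,.014)])","circ(.074,.014)").replace("g=lambda im:(im[...,2]>120)","g=lambda im:(im[...,2]>105)")
s=s.replace("((205,265)","((205,255)")
open('loc.py','w').write(s)
E
python3 loc.py
```

```text
dish [521.6 255.6] 0.68
dish [522.5 257.2] 0.3
dish [522.  256.3] 0.59Traceback (most recent call last):
  File "loc.py", line 12, in <module>
    go("lid",circ(.056,.018),[((430,245),(400,190,90,70)),((205,255),(180,215,70,70))],[g,g])
    ~~^^^^^^^^^^^^^^^^^^^^^^^^^^^^^^^^^^^^^^^^^^^^^^^^^^^^^^^^^^^^^^^^^^^^^^^^^^^^^^^^^^^^^^^
  File "loc.py", line 5, in go
    ms=[blob(c,*a,f) for c,a,f in zip((s,t),zs,fs)]
        ~~~~^^^^^^^^
  File "h.py", line 18, in blob
    v=l[seed[1],seed[0]];assert v>0
                                ^^^
AssertionError
```

```bash
python3 - <<'E'
import cv2
s=cv2.imread("pics/scene0.png");t=cv2.imread("pics/top0.png");print(s[238,430],s[215,440],t[255,205])
E
sed -i 's/((430,245),(400/((440,215),(400/' loc.py; python3 loc.py
```

```text
[183 176 175] [182 176 176] [221 214 213]
dish [521.6 255.6] 0.72
dish [522.6 257.2] 0.28
dish [522.  256.3] 0.6
lid [522.5 257.1] 1.02
lid [523.9 258.6] 0.54
lid [523.1 257.7] 0.87
bar top [0.51149198 0.28748998 0.038     ] [0.53702297 0.22517662 0.038     ] [0.52425748 0.2563333  0.038     ] 22.279865286842522
bar scene [0.534577   0.22492405 0.036     ] [0.51514915 0.28553429 0.036     ] [0.52486307 0.25522917 0.036     ] 17.772593737982135
lifter [466.7  -7.9] 18.300695825849857
lifter [466.   -8.4] 19.35116340357407
lifter [466.4  -8.2] 18.726953898063385
[[-0.1, 0.7], [0.6, -0.0], [-0.4, 0.2], [0.6, -0.2], [-0.4, 0.3], [0.3, -0.1], [-0.6, 1.0], [1.3, 0.4], [0.3, -1.4], [-0.8, -1.2], [1.3, 0.6], [-0.1, 1.5], [-0.7, -0.3]]
board [[0.512, 0.04], [0.512, -0.05], [0.402, -0.05], [0.401, 0.039]] [ 0.45670131 -0.00494439]
board [[0.4, -0.051], [0.401, 0.04], [0.513, 0.039], [0.512, -0.05]] [ 0.45640095 -0.00575898]
jebena [0.70408865 0.00224321 0.05      ] [0.70879984 0.00523636 0.05      ]
bowl [0.3947931  0.37705123 0.04      ] [0.40377802 0.37163038 0.04      ]
disp [ 0.40698922 -0.38533084  0.06      ] [ 0.42172012 -0.37889952  0.06      ]
```

```bash
python3 -m pendant '[0.1,0.3,0,0,0,0.2,87, 0.25,0.75,0,0,0,0.45,87, 0.25,0.75,0,0,0,0.45,87, 0.25,0.75,0,0,0,0.45,87, 0.25,0.75,0,0,0,0.45,87, 0.25,0.75,0,0,0,0.45,87, 0.25,0.75,0,0,0,0.45,87, 0.25,0.75,0,0,0,0.45,87, 0.25,0.75,0,0,0,0.45,87, 0.25,0.75,0,0,0,0.45,87]' 40
```

```text
time_s: 1.75
tool_pos: [0.3678, -0.3058, 0.2227]
tool_rot: [-90.0, -0.0, -112.4]
force: [0.1, -0.3, 0.6]
grip_width: 0.0873
```

```bash
python3 -m pendant '[0.25,0.75,0,0,0,0.45,87, 0.25,0.75,0,0,0,0.45,87, 0.25,0.75,0,0,0,0.45,87, 0.25,0.75,0,0,0,0.45,87, 0.25,0.75,0,0,0,0.45,87, 0.25,0.75,0,0,0,0.45,87, 0.25,0.75,0,0,0,0.45,87, 0.25,0.75,0,0,0,0.45,87, 0.25,0.75,0,0,0,0.45,87, 0,0,0,0,0,0,87]' 40
```

```text
time_s: 3.0
tool_pos: [0.4581, -0.0342, 0.2227]
tool_rot: [-90.0, 0.0, -71.7]
force: [0.1, -0.4, 0.2]
grip_width: 0.0874
```

```bash
python3 -m pendant '[0.1,0.32,-0.3,0,0,0.04,87, 0.11,0.33,-0.6,0,0,0,87, 0,0,-0.8,0,0,0,87, 0,0,-0.2,0,0,0,87, 0,0,0,0,0,0,87]' 40; python3 - <<'E'
from cell import env
import cv2,numpy as np
o=env.get_obs();print(o["tool_pos"],o["tool_rot"],o["qpos"])
c=env.read_camera("top")["image"];cv2.imwrite("pics/a.png",cv2.resize(c[200:330,250:380,::-1],None,fx=4,fy=4))
E
```

```text
time_s: 3.62
tool_pos: [0.4653, -0.012, 0.1462]
tool_rot: [-90.0, 0.0, -71.8]
force: [-0.5, 1.1, 0.7]
grip_width: 0.0867
[ 0.46532853 -0.01200797  0.14623385] [-9.00461095e+01  4.13585770e-02 -7.17823283e+01] [ 36.46835259   0.50862465 -38.01108665 112.82016195   0.31198033
  66.83543937  16.55303045]
```

View pics/a.png

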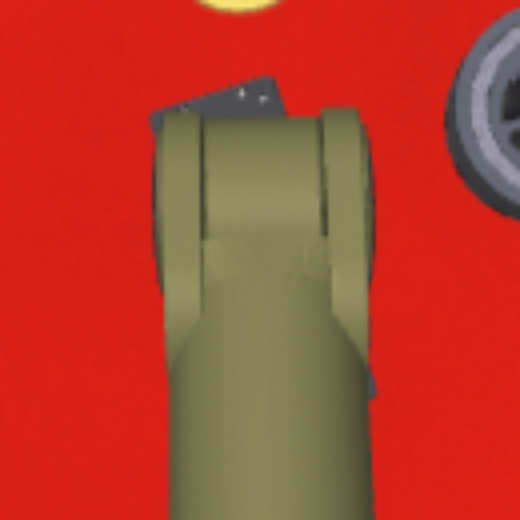

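The top view shows only the arm covering the lifter. The measured pose is 4 mm short in y, so I'll correct that and descend.

```bash
python3 -m pendant '[0.03,0.1,-0.3,0,0,0.05,87, 0,0,-0.5,0,0,0,87, 0,0,-0.5,0,0,0,87, 0,0,-0.33,0,0,0,87, 0,0,0,0,0,0,87]' 40; python3 - <<'E'
from cell import env
import cv2,numpy as np
for i in range(3):
  o=env.get_obs();print(o["tool_pos"],o["tool_rot"])
c=env.read_camera("scene")["image"];cv2.imwrite("pics/b.png",cv2.resize(c[130:280,240:400,::-1],None,fx=4,fy=4))
E
```

```text
time_s: 4.3
tool_pos: [0.4662, -0.0076, 0.0807]
tool_rot: [-90.1, 0.1, -71.2]
force: [-0.3, 0.2, -0.9]
grip_width: 0.0868
[ 0.46623435 -0.00762647  0.08068187] [-9.00680009e+01  5.31992474e-02 -7.12290880e+01]
[ 0.46623435 -0.00762647  0.08068187] [-9.00680009e+01  5.31992474e-02 -7.12290880e+01]
[ 0.46623435 -0.00762647  0.08068187] [-9.00680009e+01  5.31992474e-02 -7.12290880e+01]
```

View pics/b.png

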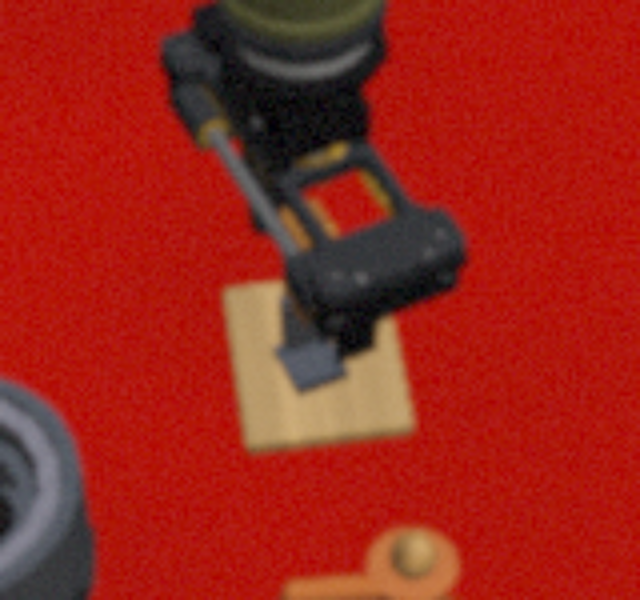

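The foot is at about (312,370) in the crop, with the front finger in front of the grip and clear of it. I'll close now.

```bash
python3 -m pendant '[0,0,0,0,0,0,60, 0,0,0,0,0,0,40, 0,0,0,0,0,0,34, 0,0,0,0,0,0,30, 0,0,0,0,0,0,26, 0,0,0,0,0,0,22, 0,0,0,0,0,0,20]' 12; python3 - <<'E'
from h import *
from cell import env
o=env.get_obs();print(o["tool_pos"],o["force"],o["wrist_torque"],o["grip_width"])
c=cam("scene")["image"];cv2.imwrite("pics/c.png",cv2.resize(c[130:280,240:400,::-1],None,fx=4,fy=4))
E
```

```text
time_s: 5.22
tool_pos: [0.4667, -0.0079, 0.0813]
tool_rot: [-90.0, 0.0, -71.2]
force: [0.5, -0.7, 0.2]
grip_width: 0.0297
[ 0.46665562 -0.00786597  0.08131392] [ 0.54605667 -0.65258187  0.20994417] [-0.05720047 -0.060272    0.00547294] 0.0297047654684093
```

View pics/c.png

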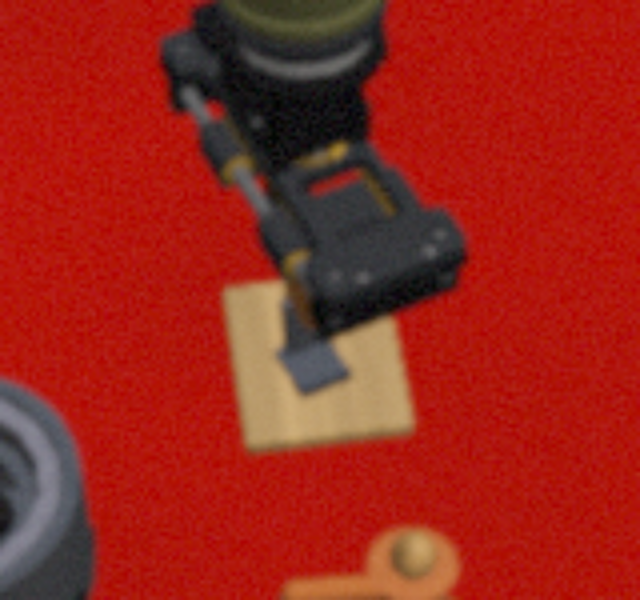

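Held, with a width of 29.7 mm. I'll firm the grip, lift, and move to about 30 mm behind the loop bar.

```bash
python3 -m pendant '[0,0,0,0,0,0,15, 0,0,0,0,0,0,15, 0,0,0.2,0,0,0,15, 0,0,0.4,0,0,0,15, 0,0,0.5,0,0,0,15, 0.03,0.2,0.4,0,0,0,15, 0.05,0.45,0,0,0,0,15, 0.07,0.7,0,0,0,0,15, 0.08,0.8,0,0,0,0.05,15, 0.08,0.8,0,0,0,0.05,15]' 45
python3 -m pendant '[0.08,0.8,0,0,0,0.03,15, 0.08,0.8,0,0,0,0,15, 0.08,0.75,0,0,0,0,15, 0.08,0.55,0,0,0,0,15, 0.07,0.35,0,0,0,0,15, 0.03,0.16,0,0,0,0,15, 0,0,-0.3,0,0,0,15, 0,0,-0.3,0,0,0,15, 0,0,0,0,0,0,15, 0,0,0,0,0,0,15]'
python3 - <<'E'
from h import *
c=cam("scene");cv2.imwrite("pics/d.png",cv2.resize(c["image"][130:280,380:540,::-1],None,fx=4,fy=4))
E
```

```text
time_s: 6.52
tool_pos: [0.4794, 0.1117, 0.1423]
tool_rot: [-89.9, -0.0, -70.2]
force: [1.1, 0.3, -2.2]
grip_width: 0.0299
time_s: 7.78
tool_pos: [0.496, 0.2461, 0.1173]
tool_rot: [-90.0, -0.0, -70.0]
force: [-0.4, 0.2, -2.2]
grip_width: 0.0299
```

View pics/d.png

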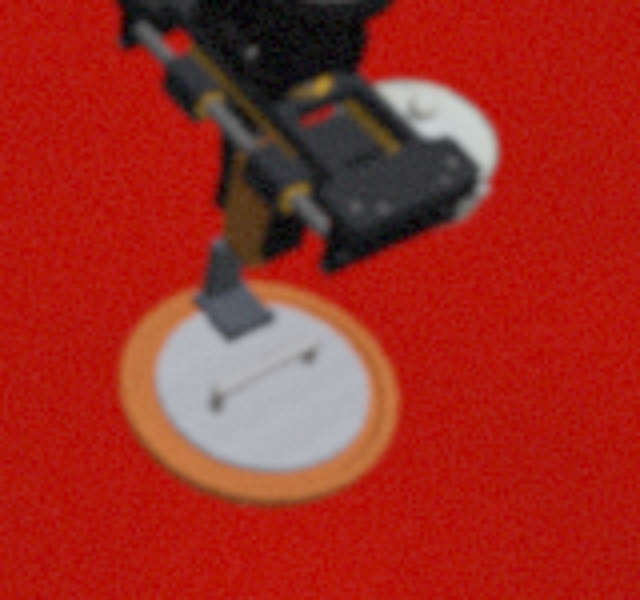

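The foot hangs clear behind the bar, facing the loop. I'll lower it and feel for the lid's top.

```bash
python3 -m pendant '[0,0,-0.2,0,0,0,15, 0,0,-0.25,0,0,0,15, 0,0,-0.15,0,0,0,15, 0,0,0,0,0,0,15]'
python3 -m pendant '[0,0,-0.05,0,0,0,15, 0,0,0,0,0,0,15]'
python3 -m pendant '[0,0,-0.025,0,0,0,15, 0,0,0,0,0,0,15]'
python3 -m pendant '[0,0,-0.025,0,0,0,15, 0,0,0,0,0,0,15]'
```

```text
time_s: 8.32
tool_pos: [0.4955, 0.2464, 0.0926]
tool_rot: [-90.1, 0.0, -69.9]
force: [-0.0, -1.2, -2.4]
grip_width: 0.0301
time_s: 8.57
tool_pos: [0.496, 0.2466, 0.0915]
tool_rot: [-90.0, -0.0, -69.9]
force: [-1.3, -0.5, -2.0]
grip_width: 0.0296
time_s: 8.82
tool_pos: [0.496, 0.2465, 0.0904]
tool_rot: [-90.0, -0.0, -69.9]
force: [0.0, -0.4, -2.0]
grip_width: 0.0299
time_s: 9.07
tool_pos: [0.4961, 0.2466, 0.0894]
tool_rot: [-90.0, -0.0, -69.9]
force: [1.1, -0.2, -1.6]
grip_width: 0.0296
```

```bash
python3 -m pendant '[0,0,-0.02,0,0,0,15, 0,0,0,0,0,0,15]'; python3 -m pendant '[0,0,-0.02,0,0,0,15, 0,0,0,0,0,0,15]'
```

```text
time_s: 9.32
tool_pos: [0.4961, 0.2467, 0.0893]
tool_rot: [-90.0, -0.0, -69.9]
force: [-1.8, -0.6, 5.4]
grip_width: 0.0302
time_s: 9.57
tool_pos: [0.496, 0.2467, 0.0892]
tool_rot: [-90.0, -0.1, -69.9]
force: [-4.0, -2.3, 11.1]
grip_width: 0.0296
```

Contact is at TCP z ≈ 0.0892. I'll back off to 2 mm above the lid and slide the foot under the bar.

```bash
python3 -m pendant '[0,0,0.085,0,0,0,15, 0,0,0,0,0,0,15, 0,0,0,0,0,0,15]'; python3 -m pendant '[0.06,0.021,0,0,0,0,15, 0.1,0.037,0,0,0,0,15, 0.1,0.037,0,0,0,0,15, 0,0,0,0,0,0,15]'
```

```text
time_s: 9.95
tool_pos: [0.4958, 0.2464, 0.0907]
tool_rot: [-90.0, 0.0, -70.0]
force: [0.1, 0.3, -2.0]
grip_width: 0.0299
time_s: 10.45
tool_pos: [0.5068, 0.2506, 0.0912]
tool_rot: [-90.0, 0.0, -70.0]
force: [0.5, 0.0, -2.6]
grip_width: 0.0299
```

```bash
python3 -m pendant '[0.06,0.022,0,0,0,0,15, 0.06,0.022,0,0,0,0,15, 0,0,0,0,0,0,15]'; python3 -m pendant '[0.06,0.022,0,0,0,0,15, 0.06,0.022,0,0,0,0,15, 0,0,0,0,0,0,15]';  python3 -m pendant '[0.06,0.022,0,0,0,0,15, 0.06,0.022,0,0,0,0,15, 0.06,0.022,0,0,0,0,15, 0,0,0,0,0,0,15]'; python3 - <<'E'
from h import *
c=cam("scene");cv2.imwrite("pics/e.png",cv2.resize(c["image"][180:270,390:500,::-1],None,fx=6,fy=6,interpolation=cv2.INTER_CUBIC))
E
```

```text
time_s: 10.82
tool_pos: [0.5114, 0.2522, 0.0912]
tool_rot: [-90.0, 0.0, -69.9]
force: [-0.6, -0.5, -2.2]
grip_width: 0.0297
time_s: 11.2
tool_pos: [0.5162, 0.254, 0.0912]
tool_rot: [-90.0, 0.0, -69.9]
force: [-0.7, -0.9, -2.4]
grip_width: 0.0295
time_s: 11.7
tool_pos: [0.5234, 0.2566, 0.0912]
tool_rot: [-90.0, 0.0, -70.0]
force: [-0.8, 0.2, -2.7]
grip_width: 0.0299
```

View pics/e.png

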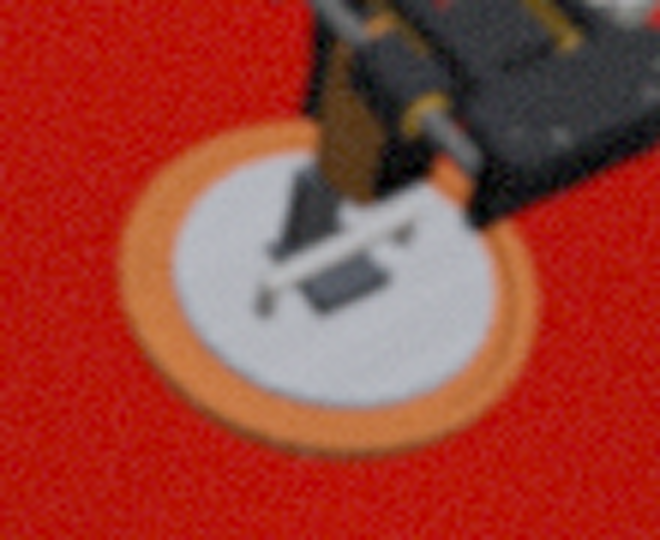

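The bar lies over the plate between lip and shank, with the plate at (345,285) and the legs at (265,300) and (405,235). I'll lift gently.

```bash
python3 -m pendant '[0,0,0.04,0,0,0,15, 0,0,0.04,0,0,0,15, 0,0,0.04,0,0,0,15, 0,0,0.04,0,0,0,15, 0,0,0.04,0,0,0,15, 0,0,0.06,0,0,0,15, 0,0,0.08,0,0,0,15, 0,0,0.05,0,0,0,15, 0,0,0,0,0,0,15]'; python3 - <<'E'
from h import *
c=cam("scene");cv2.imwrite("pics/f.png",cv2.resize(c["image"][160:270,380:500,::-1],None,fx=5,fy=5,interpolation=cv2.INTER_CUBIC))
E
```

```text
time_s: 12.88
tool_pos: [0.5234, 0.2567, 0.1071]
tool_rot: [-90.0, -0.0, -69.9]
force: [-0.2, 0.0, -5.7]
grip_width: 0.0296
```

View pics/f.png

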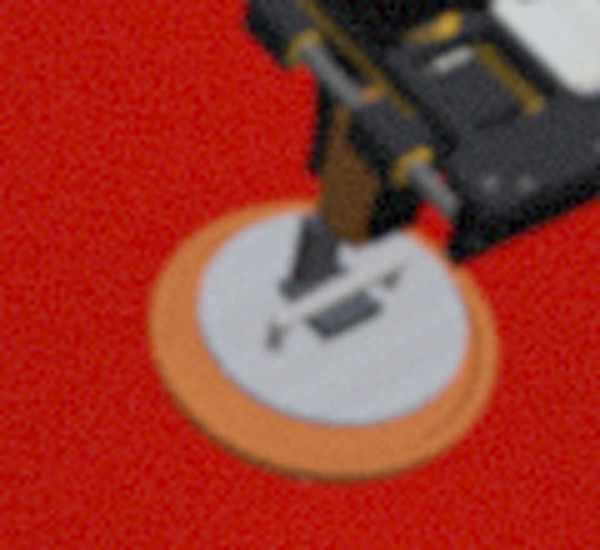

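The lid hangs level at about 3.4 N (0.35 kg). I'll raise it and carry it over.

```bash
python3 -m pendant '[0,0,0.1,0,0,0,15, 0,0,0.2,0,0,0,15, 0,0,0.3,0,0,0,15, 0,0,0.35,0,0,0,15, 0,0,0.35,0,0,0,15, 0,0,0.35,0,0,0,15, 0,0,0.3,0,0,0,15, 0,0,0.2,0,0,0,15, 0,-0.05,0.1,0,0,0,15, 0.01,-0.1,0.1,0,0,0,15]'
python3 -m pendant '[0.02,-0.2,0,0,0,0,15, 0.03,-0.3,0,0,0,0,15, 0.05,-0.4,0,0,0,0,15, 0.06,-0.5,0,0,0,0,15, 0.07,-0.6,0,0,0,0,15, 0.07,-0.6,0,0,0,0,15, 0.07,-0.6,0,0,0,0,15, 0.07,-0.6,0,0,0,0,15, 0.07,-0.6,0,0,0,0,15, 0.07,-0.6,0,0,0,0,15]'
python3 -m pendant '[0.07,-0.6,0,0,0,0,15, 0.07,-0.6,0,0,0,0,15, 0.07,-0.6,0,0,0,0,15, 0.07,-0.6,0,0,0,0,15, 0.07,-0.6,0,0,0,0,15, 0.07,-0.6,0,0,0,0,15, 0.07,-0.6,0,0,0,0,15, 0.07,-0.6,0,0,0,0,15, 0.05,-0.5,0,0,0,0,15, 0.05,-0.4,0,0,0,0,15]'
python3 -m pendant '[0.03,-0.3,0,0,0,0,15, 0.02,-0.2,0,0,0,0,15, 0.01,-0.1,0,0,0,0,15, 0,0,0,0,0,0,15, 0,0,0,0,0,0,15]'; python3 - <<'E'
from h import *
for n,r in(("scene",(150,150,160,150)),("top",(330,170,120,110))):
    c=cam(n);x,y,w,h=r;np.savez(f"pics/g_{n}.npz",**c);cv2.imwrite(f"pics/g_{n}.png",cv2.resize(c["image"][y:y+h,x:x+w,::-1],None,fx=4,fy=4,interpolation=cv2.INTER_CUBIC))
E
```

```text
time_s: 14.18
tool_pos: [0.5233, 0.2503, 0.2006]
tool_rot: [-90.0, -0.0, -69.9]
force: [0.5, -0.4, -4.9]
grip_width: 0.0298
time_s: 15.42
tool_pos: [0.5466, 0.0484, 0.2007]
tool_rot: [-90.0, -0.0, -70.0]
force: [0.2, -0.1, -4.7]
grip_width: 0.0299
time_s: 16.68
tool_pos: [0.5732, -0.1789, 0.2006]
tool_rot: [-90.0, 0.0, -70.0]
force: [0.2, -0.3, -5.1]
grip_width: 0.0297
time_s: 17.3
tool_pos: [0.5757, -0.2006, 0.2009]
tool_rot: [-90.0, 0.0, -69.9]
force: [-0.2, 0.6, -5.4]
grip_width: 0.0297
```

View pics/g_scene.png

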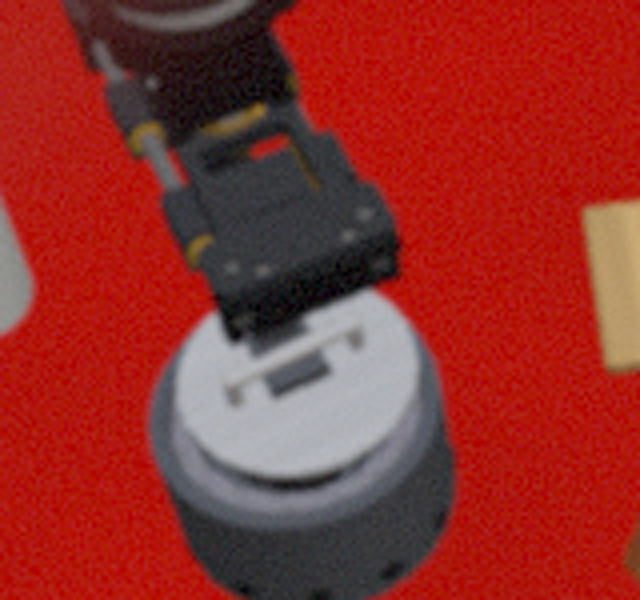

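View pics/g_top.png

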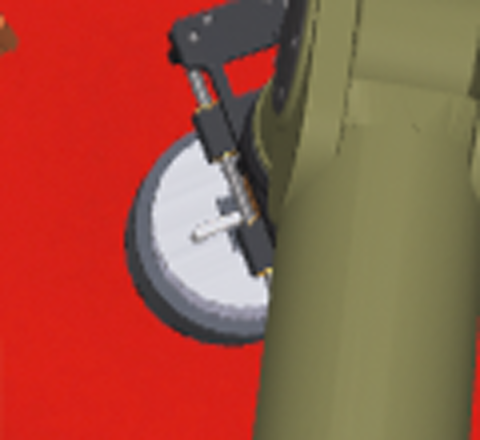

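```bash
python3 - <<'E'
from h import *
def L(n):
    d=np.load(f"pics/g_{n}.npz");c={k:d[k] for k in d};
    for k in("fx","fy","cx","cy"):c[k]=float(c[k])
    return c
def fit(c,o,pts,r,z,k=4,free=False):
    P=np.array([ray(c,[o[0]+(u+.5)/k-.5,o[1]+(v+.5)/k-.5],z)[:2] for u,v in pts])
    f=lambda p:np.hypot(P[:,0]-p[0],P[:,1]-p[1])-(p[2] if free else r)
    q=least_squares(f,list(P.mean(0))+([r] if free else []));return np.round(q.x*1000,1),np.round(q.fun*1000,1)
s,t=L("scene"),L("top")
sl=[(176,390),(200,438),(250,470),(300,478),(350,463),(400,425),(420,380),(415,340)]
sr=[(152,440),(175,485),(230,518),(290,528),(350,517),(410,480),(440,430)]
print("lid s",fit(s,(150,150),sl,.056,.123),fit(s,(150,150),sl,.056,.123,free=True))
print("rim s",fit(s,(150,150),sr,.07,.096),fit(s,(150,150),sr,.07,.096,free=True))
tl=[(152,215),(165,270),(200,310),(250,327),(200,142),(165,175)]
print("lid t",fit(t,(330,170),tl,.056,.123))
# mouth from initial top/scene crops burz: scene z(180,215) k4; top z(355,193) k5 x-360
s0,t0=s,t
rs=[(30,150),(50,85),(110,42),(180,32),(250,45),(310,95),(322,140),(310,190),(270,235),(200,262),(130,268)]
print("rim s0",fit(s,(180,215),rs,.07,.096),fit(s,(180,215),rs,.07,.096,free=True))
rt=[(676-360,165),(665-360,120),(630-360,70),(580-360,40),(535-360,35),(480-360,45),(430-360,80),(408-360,120),(404-360,180),(665-360,220),(620-360,270)]
print("rim t0",fit(t,(355,193),rt,.07,.096,5),fit(t,(355,193),rt,.07,.096,5,True))
E
```

```text
lid s (array([ 577.3, -197.9]), array([ 1.7, -1.3, -0.9,  1.1,  0.2,  0.3,  0.1, -0.2])) (array([ 577. , -197.9,   56.3]), array([ 1.3, -1.4, -0.9,  1.1,  0.2,  0.3, -0. , -0.5]))
rim s (array([ 573.6, -202. ]), array([ 0.9,  0.3, -1.1, -0.4,  0.5,  1. , -0.3])) (array([ 572.6, -201.9,   70.8]), array([ 0.4,  0.2, -1. , -0.2,  0.6,  0.8, -0.8]))
lid t (array([ 568.8, -197.1]), array([-0.6, -2.5,  0.6,  5.3,  4.2,  1.6]))
rim s0 (array([ 573.9, -205.4]), array([-1.9,  3.4,  2.9, -1.7, -2.4, -0.4,  1. ,  2.2,  1.9, -1.6, -0.3])) (array([ 574. , -205.5,   70.3]), array([-2.3,  3.1,  2.6, -1.9, -2.6, -0.6,  0.8,  2. ,  1.6, -1.9, -0.7]))
rim t0 (array([ 575., -202.]), array([ 0.6, -0.1, -0.4, -0.4, -1.7, -0.8,  0.3, -0.2, -1.9, -0.2, -3.4])) (array([ 575.8, -202.4,   68.9]), array([ 1.3,  0.4, -0.2, -0.3, -1.5, -0.4,  1.1,  0.9, -0.4,  0.9, -1.9]))
```

```bash
python3 - <<'E'
from h import *
def L(n):
    d=np.load(f"pics/g_{n}.npz");c={k:d[k] for k in d};
    for k in("fx","fy","cx","cy"):c[k]=float(c[k])
    return c
import scipy.ndimage as nd
s,t=L("scene"),L("top")
def radial(c,im,z,ctr,r0,r1,sign,ths=np.linspace(0,2*np.pi,60,endpoint=False)):
    g=cv2.GaussianBlur(im.astype(np.float32).mean(2),(0,0),0.7);rr=np.linspace(r0,r1,60);out=[]
    for a in ths:
        P=np.c_[ctr[0]+rr*np.cos(a),ctr[1]+rr*np.sin(a),0*rr+z];uv=proj(c,P)
        v=nd.map_coordinates(g,[uv[:,1],uv[:,0]],order=1);d=np.gradient(v)*sign
        k=np.argmax(d)
        if d[k]>1.0 and 0<k<59: out.append(P[k,:2])
    return np.array(out)
def fit(P,r=None):
    f=lambda p:np.hypot(P[:,0]-p[0],P[:,1]-p[1])-(r or p[2])
    q=least_squares(f,list(P.mean(0))+([.05] if r is None else []),loss="soft_l1",f_scale=.001);return np.round(q.x*1000,1),round(np.median(abs(f(q.x)))*1000,2),len(P)
S=cv2.imread("pics/scene0.png")[...,::-1];T=cv2.imread("pics/top0.png")[...,::-1]
for n,c,im in(("s",s,S),("t",t,T)):
    for z in(.091,):
        P=radial(c,im,z,(.575,-.204),.040,.056,+1);print("ring inner",n,z,fit(P))
    P=radial(c,im,.094,(.575,-.204),.054,.0635,-1);print("ring outer",n,fit(P))
    # rim outer vs red: use green channel: red table low green
    gi=np.repeat(im[...,1:2],3,2);P=radial(c,gi,.096,(.575,-.204),.064,.076,-1);print("rim outer",n,fit(P))
# lid in g pictures
for n,c in(("s",s),("t",t)):
    P=radial(c,c["image"],.123,(.575,-.199),.050,.064,-1);print("lid",n,fit(P,.056),fit(P))
E
```

```text
ring inner s 0.091 (array([ 572.3, -204.9,   47.6]), np.float64(0.84), 60)
ring outer s (array([ 574.7, -204.5,   58.8]), np.float64(0.35), 51)
rim outer s (array([ 573.4, -204.7,   70.1]), np.float64(0.49), 59)
ring inner t 0.091 (array([ 575. , -203.6,   49.1]), np.float64(0.33), 56)
ring outer t (array([ 574.5, -203.3,   58.8]), np.float64(0.82), 60)
rim outer t (array([ 574.9, -203.6,   69.4]), np.float64(0.39), 60)
lid s (array([ 575.5, -199.3]), np.float64(0.97), 48) (array([ 574.7, -199.4,   57. ]), np.float64(0.56), 48)
lid t (array([ 576.5, -198.5]), np.float64(0.37), 29) (array([ 576.4, -197.9,   55.6]), np.float64(0.33), 29)
```

The burner's mouth is at about (574.5, −204) and the lid centre at (575.9, −199). I'll correct by (−1.3, −5) mm and lower to just above the rim.

```bash
python3 -m pendant '[-0.01,-0.04,0,0,0,0,15, -0.01,-0.05,0,0,0,0,15, -0.01,-0.04,-0.05,0,0,0,15, 0,0,-0.1,0,0,0,15, 0,0,-0.1,0,0,0,15, 0,0,-0.07,0,0,0,15, 0,0,-0.03,0,0,0,15, 0,0,0,0,0,0,15, 0,0,0,0,0,0,15]'; cat > fitlid.py <<'E'
from h import *
import scipy.ndimage as nd,sys
z=float(sys.argv[1]);ctr=(.5745,-.204)
def radial(c,im,z,ctr,r0,r1,sign,ths=np.linspace(0,2*np.pi,60,endpoint=False)):
    g=cv2.GaussianBlur(im.astype(np.float32).mean(2),(0,0),0.7);rr=np.linspace(r0,r1,60);out=[]
    for a in ths:
        P=np.c_[ctr[0]+rr*np.cos(a),ctr[1]+rr*np.sin(a),0*rr+z];uv=proj(c,P)
        v=nd.map_coordinates(g,[uv[:,1],uv[:,0]],order=1);d=np.gradient(v)*sign
        k=np.argmax(d)
        if d[k]>1.0 and 0<k<59: out.append(P[k,:2])
    return np.array(out)
def fit(P,r=None):
    f=lambda p:np.hypot(P[:,0]-p[0],P[:,1]-p[1])-(r or p[2])
    q=least_squares(f,list(P.mean(0))+([.05] if r is None else []),loss="soft_l1",f_scale=.001);return np.round(q.x*1000,1),round(np.median(abs(f(q.x)))*1000,2),len(P)
for n,r in(("scene",(150,150,160,150)),("top",(330,170,120,110))):
    c=cam(n);x,y,w,h=r;cv2.imwrite(f"pics/{sys.argv[2]}_{n}.png",cv2.resize(c["image"][y:y+h,x:x+w,::-1],None,fx=4,fy=4,interpolation=cv2.INTER_CUBIC))
    P=radial(c,c["image"],z,ctr,.050,.062,-1);print("lid",n,fit(P,.056),fit(P))
E
python3 fitlid.py .109 i
```

```text
time_s: 18.52
tool_pos: [0.5745, -0.2066, 0.187]
tool_rot: [-90.0, -0.0, -69.9]
force: [0.3, -0.0, -4.3]
grip_width: 0.0299
lid scene (array([ 573.5, -205.6]), np.float64(0.58), 48) (array([ 573.2, -205.7,   56.5]), np.float64(0.52), 48)
lid top (array([ 575.6, -204.2]), np.float64(0.57), 30) (array([ 575.6, -204.2,   56. ]), np.float64(0.58), 30)
```

View pics/i_scene.png

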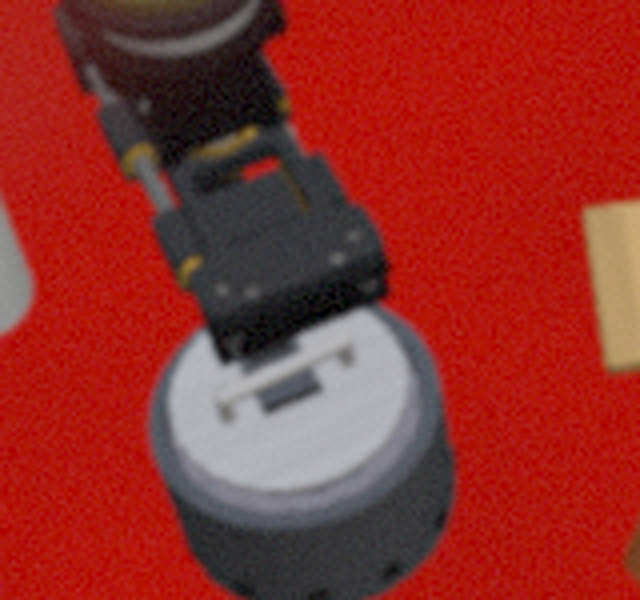

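Lid and mouth are concentric to about 1 mm. I'll lower onto the seal.

```bash
python3 -m pendant '[0,0.02,-0.03,0,0,0,15, 0,0,-0.05,0,0,0,15, 0,0,-0.05,0,0,0,15, 0,0,-0.04,0,0,0,15, 0,0,-0.03,0,0,0,15, 0,0,0,0,0,0,15]'; python3 -m pendant '[0,0,-0.03,0,0,0,15, 0,0,-0.03,0,0,0,15, 0,0,0,0,0,0,15]'; python3 fitlid.py .1 j
```

```text
time_s: 19.38
tool_pos: [0.5743, -0.2059, 0.1787]
tool_rot: [-90.0, 0.0, -69.9]
force: [-0.2, -0.1, -4.5]
grip_width: 0.0295
time_s: 19.75
tool_pos: [0.5747, -0.206, 0.1768]
tool_rot: [-90.0, -0.0, -69.9]
force: [-0.4, 0.1, -1.8]
grip_width: 0.0296
lid scene (array([ 573.5, -204.8]), np.float64(0.61), 46) (array([ 573. , -204.8,   56.6]), np.float64(0.53), 46)
lid top (array([ 575.2, -203.1]), np.float64(0.65), 29) (array([ 575. , -202.4,   55.5]), np.float64(0.72), 29)
```

View pics/j_scene.png

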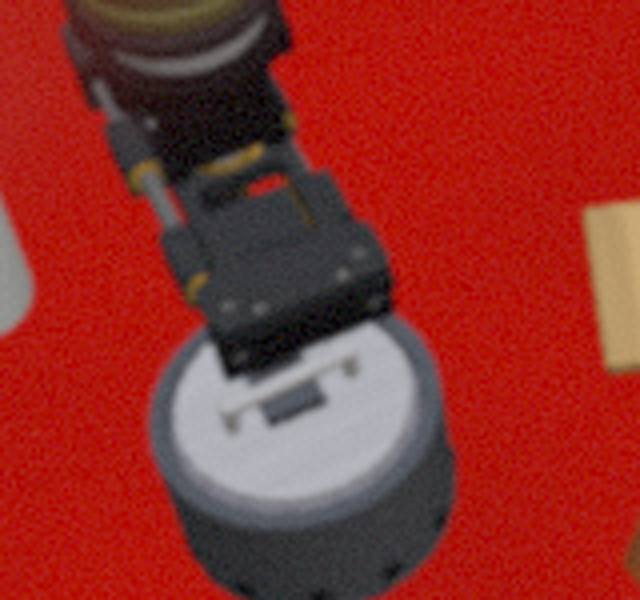

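The lid has settled on the seal, since the load has left the lifter. I'll lower the foot, centre it over the lid, and feel for contact.

```bash
python3 -m pendant '[0,0,-0.03,0,0,0,15, 0,0,-0.03,0,0,0,15, 0.02,0.03,0,0,0,0,15, 0.026,0.026,0,0,0,0,15, 0,0,0,0,0,0,15]'; python3 -m pendant '[0,0,-0.03,0,0,0,15, 0,0,-0.02,0,0,0,15, 0,0,0,0,0,0,15]';python3 -m pendant '[0,0,-0.02,0,0,0,15, 0,0,-0.02,0,0,0,15, 0,0,0,0,0,0,15]'
```

```text
time_s: 20.48
tool_pos: [0.5764, -0.2034, 0.174]
tool_rot: [-90.0, 0.0, -69.9]
force: [-0.8, -0.2, -1.9]
grip_width: 0.0297
time_s: 20.85
tool_pos: [0.5761, -0.2036, 0.1719]
tool_rot: [-90.0, 0.0, -69.9]
force: [0.1, -0.6, -1.9]
grip_width: 0.0296
time_s: 21.22
tool_pos: [0.5763, -0.2037, 0.171]
tool_rot: [-90.0, -0.0, -70.0]
force: [-1.4, 0.7, 2.5]
grip_width: 0.0297
```

```bash
R='see'; python3 -m pendant '[0,0,-0.01,0,0,0,15, 0,0,-0.01,0,0,0,15, 0,0,-0.01,0,0,0,15, 0,0,-0.01,0,0,0,15, 0,0,-0.01,0,0,0,15]'; python3 -m pendant '[0,0,-0.01,0,0,0,15, 0,0,-0.01,0,0,0,15, 0,0,-0.01,0,0,0,15, 0,0,-0.01,0,0,0,15, 0,0,-0.01,0,0,0,15]'
```

```text
time_s: 21.85
tool_pos: [0.5763, -0.2037, 0.1684]
tool_rot: [-90.0, -0.0, -69.9]
force: [-0.8, 1.2, 2.4]
grip_width: 0.0297
time_s: 22.48
tool_pos: [0.5763, -0.2037, 0.1664]
tool_rot: [-90.0, -0.0, -69.9]
force: [0.5, 0.7, 2.2]
grip_width: 0.0296
```

The seal is sliding at about 4.5 N of push. I'll continue, one short call at a time.

```bash
python3 -m pendant '[0,0,-0.01,0,0,0,15, 0,0,-0.01,0,0,0,15, 0,0,-0.01,0,0,0,15, 0,0,-0.01,0,0,0,15, 0,0,-0.01,0,0,0,15]'
```

```text
time_s: 23.1
tool_pos: [0.5763, -0.2037, 0.1644]
tool_rot: [-90.0, -0.0, -69.9]
force: [-0.5, -0.4, 2.6]
grip_width: 0.0298
```

```bash
python3 -m pendant '[0,0,-0.01,0,0,0,15, 0,0,-0.01,0,0,0,15, 0,0,-0.01,0,0,0,15, 0,0,-0.01,0,0,0,15]'
```

```text
time_s: 23.6
tool_pos: [0.5763, -0.2037, 0.1628]
tool_rot: [-90.0, -0.0, -69.9]
force: [-1.3, -0.5, 3.0]
grip_width: 0.03
```

```bash
python3 -m pendant '[0,0,-0.01,0,0,0,15, 0,0,-0.01,0,0,0,15, 0,0,-0.01,0,0,0,15, 0,0,-0.01,0,0,0,15]'
```

```text
time_s: 24.1
tool_pos: [0.5763, -0.2037, 0.1612]
tool_rot: [-90.0, -0.0, -69.9]
force: [-0.9, -0.4, 2.4]
grip_width: 0.0296
```

```bash
python3 -m pendant '[0,0,-0.01,0,0,0,15, 0,0,-0.01,0,0,0,15, 0,0,-0.01,0,0,0,15, 0,0,-0.01,0,0,0,15]'
```

```text
time_s: 24.6
tool_pos: [0.5763, -0.2037, 0.1596]
tool_rot: [-90.0, -0.0, -69.9]
force: [-0.2, -1.0, 2.7]
grip_width: 0.0295
```

```bash
python3 -m pendant '[0,0,-0.01,0,0,0,15, 0,0,-0.01,0,0,0,15, 0,0,-0.01,0,0,0,15, 0,0,-0.01,0,0,0,15]'
```

```text
time_s: 25.1
tool_pos: [0.5763, -0.2036, 0.158]
tool_rot: [-90.0, -0.0, -69.9]
force: [0.3, 0.1, 2.6]
grip_width: 0.03
```

```bash
python3 -m pendant '[0,0,-0.01,0,0,0,15, 0,0,-0.01,0,0,0,15, 0,0,-0.01,0,0,0,15]'
```

```text
time_s: 25.48
tool_pos: [0.5763, -0.2037, 0.1569]
tool_rot: [-90.0, -0.0, -69.9]
force: [0.5, 0.1, 4.2]
grip_width: 0.03
```

```bash
python3 -m pendant '[0,0,-0.01,0,0,0,15, 0,0,-0.01,0,0,0,15, 0,0,-0.01,0,0,0,15]'
```

```text
time_s: 25.85
tool_pos: [0.5763, -0.2036, 0.1568]
tool_rot: [-90.0, -0.0, -69.9]
force: [-2.5, 0.7, 9.9]
grip_width: 0.03
```

It has stopped hard at TCP z = 0.1568, with about 12 N on the lid net of the tool's weight. I'll add a little to reach about 15 N and hold.

```bash
python3 -m pendant '[0,0,-0.01,0,0,0,15, 0,0,0,0,0,0,15]'
```

```text
time_s: 26.1
tool_pos: [0.5763, -0.2036, 0.1568]
tool_rot: [-90.0, -0.1, -69.9]
force: [-2.3, 1.0, 10.2]
grip_width: 0.0297
```

```bash
python3 -m pendant '[0,0,-0.01,0,0,0,15, 0,0,0,0,0,0,15]'
```

```text
time_s: 26.35
tool_pos: [0.5763, -0.2036, 0.1568]
tool_rot: [-90.0, -0.1, -70.0]
force: [-4.0, 0.6, 11.7]
grip_width: 0.0298
```

```bash
python3 -m pendant '[0,0,0,0,0,0,15, 0,0,0,0,0,0,15]'
```

```text
time_s: 26.6
tool_pos: [0.5763, -0.2036, 0.1568]
tool_rot: [-90.0, -0.1, -69.9]
force: [-3.9, 0.3, 13.0]
grip_width: 0.0299
```

```bash
python3 -m pendant '[0,0,0,0,0,0,15, 0,0,0,0,0,0,15]'
```

```text
time_s: 26.85
tool_pos: [0.5763, -0.2036, 0.1568]
tool_rot: [-90.0, -0.1, -69.9]
force: [-2.9, 0.7, 12.7]
grip_width: 0.0301
```

Holding about 15 N. After a little longer I'll unload to 2 mm above the lid and back the foot out by 26 mm.

```bash
python3 -m pendant '[0,0,0,0,0,0,15, 0,0,0,0,0,0,15, 0,0,0,0,0,0,15, 0,0,0,0,0,0,15]'; python3 -m pendant '[0,0,0.03,0,0,0,15, 0,0,0.03,0,0,0,15, 0,0,0.03,0,0,0,15, 0,0,0,0,0,0,15, 0,0,0,0,0,0,15]'
```

```text
time_s: 27.35
tool_pos: [0.5763, -0.2036, 0.1568]
tool_rot: [-90.0, -0.1, -69.9]
force: [-3.4, 0.2, 11.9]
grip_width: 0.0298
time_s: 27.98
tool_pos: [0.5758, -0.2034, 0.1576]
tool_rot: [-90.1, 0.1, -69.9]
force: [-1.1, 0.3, -2.0]
grip_width: 0.0297
```

```bash
python3 -m pendant '[0,0,0.03,0,0,0,15, 0,0,0,0,0,0,15, 0,0,0,0,0,0,15]'; python3 -m pendant '[-0.05,-0.018,0,0,0,0,15, -0.08,-0.029,0,0,0,0,15, -0.08,-0.029,0,0,0,0,15, -0.05,-0.018,0,0,0,0,15, 0,0,0,0,0,0,15]'
```

```text
time_s: 28.35
tool_pos: [0.5762, -0.2036, 0.1596]
tool_rot: [-90.0, -0.0, -69.9]
force: [-0.2, 1.0, -2.2]
grip_width: 0.0297
time_s: 28.98
tool_pos: [0.5656, -0.2076, 0.1596]
tool_rot: [-90.0, -0.0, -70.0]
force: [-0.1, -0.0, -2.4]
grip_width: 0.0295
```

```bash
python3 -m pendant '[-0.05,-0.018,-0.015,0,0,0,15, -0.07,-0.025,0,0,0,0,15, -0.07,-0.025,0,0,0,0,15, 0,0,0,0,0,0,15]';python3 -m pendant '[-0.06,-0.022,0,0,0,0,15, -0.06,-0.022,0,0,0,0,15, -0.05,-0.019,0,0,0,0,15, 0,0,0,0,0,0,15]'; python3 fitlid.py .0856 k
```

```text
time_s: 29.48
tool_pos: [0.558, -0.2104, 0.159]
tool_rot: [-90.0, -0.0, -70.0]
force: [-0.2, -0.4, -1.6]
grip_width: 0.0296
time_s: 29.98
tool_pos: [0.5512, -0.2128, 0.159]
tool_rot: [-90.0, -0.0, -70.0]
force: [0.5, -0.4, -3.4]
grip_width: 0.0301
lid scene (array([ 572.6, -204.6]), np.float64(0.83), 56) (array([ 572.5, -204.7,   56.4]), np.float64(0.7), 56)
lid top (array([ 575.6, -203. ]), np.float64(0.74), 33) (array([ 575.6, -203.6,   56.6]), np.float64(0.62), 33)
```

View pics/k_scene.png

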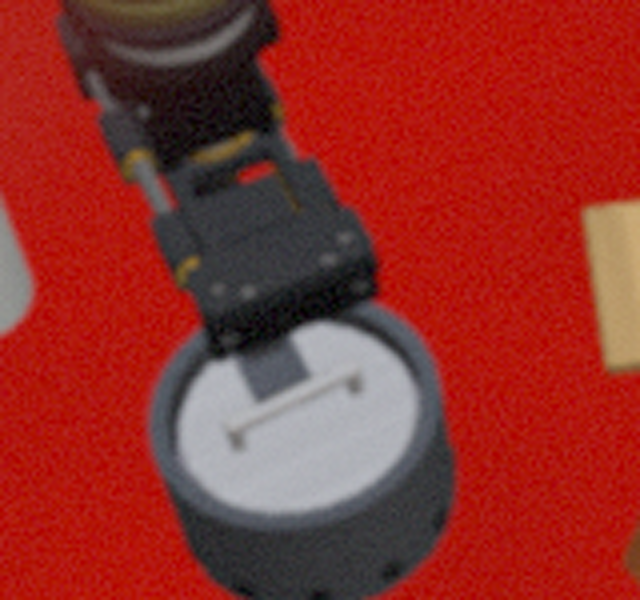

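The foot is behind the bar, by about 6–7 mm by the numbers. The lid is level inside the mouth. I'll back off 2 mm more and raise carefully.

```bash
python3 -m pendant '[-0.047,-0.017,0,0,0,0,15, 0,0,0.04,0,0,0,15, 0,0,0.06,0,0,0,15, 0,0,0.08,0,0,0,15, 0,0,0,0,0,0,15]';python3 -m pendant '[0,0,0.1,0,0,0,15, 0,0,0.15,0,0,0,15, 0,0,0.2,0,0,0,15, 0,0,0.25,0,0,0,15, 0,0,0.25,0,0,0,15, 0,0,0.15,0,0,0,15, 0,0,0,0,0,0,15]'; python3 fitlid.py .0856 l
```

```text
time_s: 30.7
tool_pos: [0.5499, -0.2134, 0.1667]
tool_rot: [-90.0, -0.0, -69.9]
force: [1.1, 0.4, -2.8]
grip_width: 0.0297
time_s: 31.58
tool_pos: [0.5499, -0.2134, 0.2109]
tool_rot: [-89.9, -0.0, -69.9]
force: [-0.8, -0.4, -2.7]
grip_width: 0.0301
lid scene (array([ 572.8, -204.8]), np.float64(0.81), 60) (array([ 572.8, -204.8,   56.3]), np.float64(0.68), 60)
lid top (array([ 575.3, -203. ]), np.float64(0.49), 34) (array([ 575.3, -203.5,   56.5]), np.float64(0.57), 34)
```

View pics/l_scene.png

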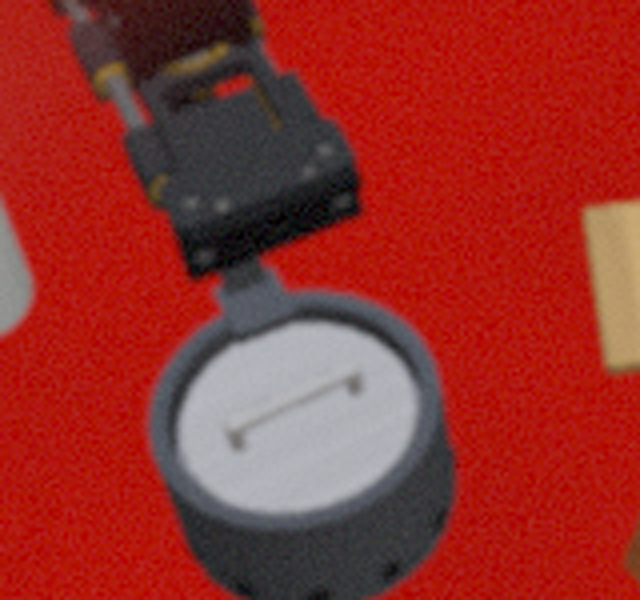

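The foot is free and the lid sits level in the mouth. I'll return to the board.

```bash
python3 -m pendant '[-0.067,0.15,0,0,0,0,15, -0.135,0.3,0,0,0,0,15, -0.2,0.45,0,0,0,0,15, -0.27,0.6,0,0,0,0,15, -0.315,0.7,0,0,0,0,15, -0.315,0.7,0,0,0,0,15, -0.315,0.7,0,0,0,0,15, -0.27,0.6,0,0,0,0,15, -0.225,0.5,0,0,0,0,15, -0.135,0.3,0,0,0,0,15]';python3 -m pendant '[-0.067,0.15,0,0,0,0,15, -0.02,0.05,-0.2,0,0,0,15, 0,0,-0.4,0,0,0,15, 0,0,-0.5,0,0,0,15, 0,0,-0.5,0,0,0,15, 0,0,-0.4,0,0,0,15, 0,0,-0.3,0,0,0,15, 0,0,-0.15,0,0,0,15, 0,0,0,0,0,0,15, 0,0,0,0,0,0,15]'
```

```text
time_s: 32.92
tool_pos: [0.4592, -0.012, 0.2103]
tool_rot: [-90.0, -0.0, -69.9]
force: [0.3, -0.4, -1.8]
grip_width: 0.03
time_s: 34.17
tool_pos: [0.4567, -0.0053, 0.1127]
tool_rot: [-89.9, -0.0, -69.9]
force: [-0.4, 0.4, -1.7]
grip_width: 0.0299
```

Next I'll lower from 0.1127 to just above 0.0812, then feel for the board.

```bash
python3 -m pendant '[0,0,-0.25,0,0,0,15, 0,0,-0.25,0,0,0,15, 0,0,-0.15,0,0,0,15, 0,0,-0.08,0,0,0,15, 0,0,0,0,0,0,15]';python3 -m pendant '[0,0,-0.025,0,0,0,15, 0,0,-0.015,0,0,0,15, 0,0,0,0,0,0,15]'; python3 -m pendant '[0,0,-0.015,0,0,0,15, 0,0,0,0,0,0,15]'
```

```text
time_s: 34.8
tool_pos: [0.4561, -0.0052, 0.0827]
tool_rot: [-90.0, 0.0, -69.9]
force: [-1.2, 0.9, -2.3]
grip_width: 0.0298
time_s: 35.17
tool_pos: [0.4563, -0.0053, 0.0815]
tool_rot: [-90.0, -0.0, -69.9]
force: [0.4, 0.4, -2.8]
grip_width: 0.0299
time_s: 35.42
tool_pos: [0.4564, -0.0053, 0.0813]
tool_rot: [-90.0, -0.0, -69.9]
force: [-2.4, -0.3, 3.8]
grip_width: 0.0299
```

```bash
python3 -m pendant '[0,0,0.01,0,0,0,15, 0,0,0,0,0,0,15, 0,0,0,0,0,0,30, 0,0,0,0,0,0,32, 0,0,0,0,0,0,36, 0,0,0,0,0,0,44, 0,0,0,0,0,0,54, 0,0,0,0,0,0,66, 0,0,0,0,0,0,70]' 10;  python3 - <<'E'
from h import *
c=cam("scene")["image"];cv2.imwrite("pics/m.png",cv2.resize(c[130:280,240:400,::-1],None,fx=4,fy=4))
E
```

```text
time_s: 36.55
tool_pos: [0.4562, -0.0053, 0.0812]
tool_rot: [-90.0, -0.0, -69.9]
force: [-1.6, 0.1, -0.6]
grip_width: 0.0653
```

View pics/m.png

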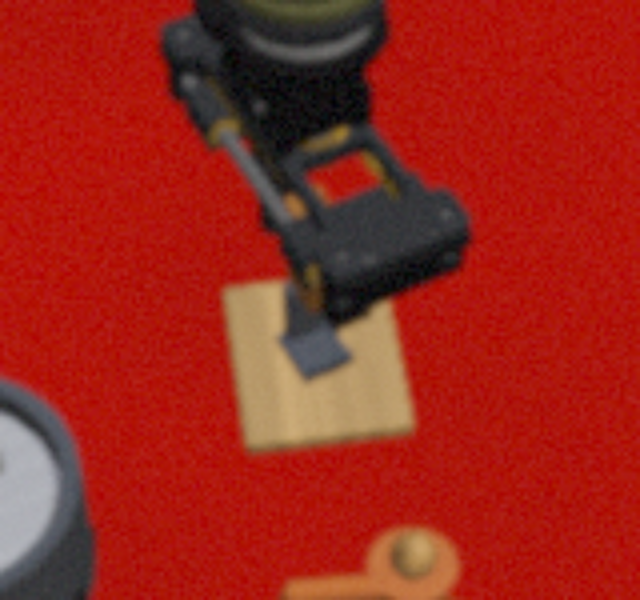

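The lifter stands on the board with its foot at (315,350) and the fingers open. I'll raise straight up and look.

```bash
python3 -m pendant '[0,0,0.1,0,0,0,72, 0,0,0.3,0,0,0,75, 0,0,0.5,0,0,0,80, 0,0,0.7,0,0,0,80, 0,0,0.8,0,0,0,80, 0,0,0.8,0,0,0,80, 0,0,0.3,0,0,0,80, -0.3,0,0,0,0,0,80, -0.5,0,0,0,0,0,80, 0,0,0,0,0,0,80]'; python3 - <<'E'
from h import *
c=cam("scene")["image"];cv2.imwrite("pics/n.png",c[:,:,::-1])
cv2.imwrite("pics/n2.png",cv2.resize(c[170:300,180:360,::-1],None,fx=4,fy=4,interpolation=cv2.INTER_CUBIC))
E
```

```text
time_s: 37.85
tool_pos: [0.4221, -0.0056, 0.2198]
tool_rot: [-90.1, -0.0, -70.0]
force: [0.1, -0.0, 0.4]
grip_width: 0.0801
```

View pics/n.png

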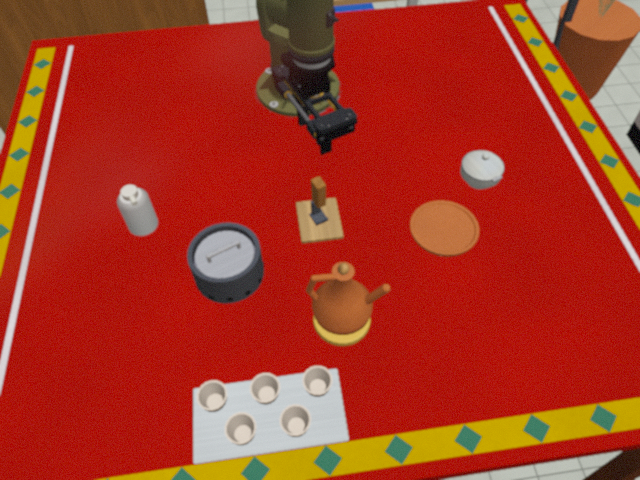

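View pics/n2.png

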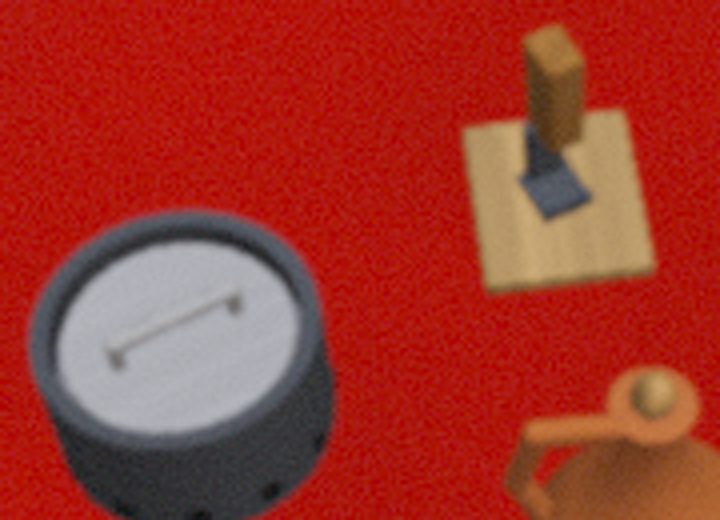

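```bash
python3 - <<'E'
from h import *
d=np.load("pics/g_scene.npz");c={k:d[k] for k in d}
Z=lambda u:[180+(u[0]+.5)/4-.5,170+(u[1]+.5)/4-.5]
f=[ray(c,Z(u),.013)[:2] for u in((548,217),(592,195))];a=np.radians(20)
print(np.mean(f,0)-.014*np.array([np.cos(a),np.sin(a)]))
print(np.mean([ray(c,Z(u),.01)[:2] for u in((463,128),(626,111),(656,268),(488,288))],0))
E
```

```text
[ 0.45390993 -0.00506428]
[ 0.45733964 -0.00554455]
```

The lifter stands within about 3 mm of the board's centre and the robot touches nothing. I'll hand the job in.

```bash
python3 -c "
from cell import env
print(env.sign_off())"
```

```text
the job is handed in; nothing more can be done
None
```

The job is done and handed in at about 38 s, and nothing failed in my last checks. The lid is pressed home in the burner's mouth, and the lifter stands upright on its board.

- **Hook and carry:** I hooked the lid by its loop, lifted it level (about 0.35 kg) and set it on the seal, centred to about 1–2 mm.
- **Pressing:** The lid slid down at about 4.5 N of push and stopped hard with its underside roughly 78 mm above the burner's origin. I pressed 14–15 N net of the lifter's weight for about a second. The highest net reading in the burner was about 15 N.
- **Unhooking:** I backed the foot out about 28 mm and raised it clear with no force on it.
- **Lifter:** By the scene camera it stands within about 3 mm of the board's centre.
- **Last picture:** The lid looks level in the mouth, the gripper is clear, and the pot, bowl, dispenser and cups look where they were.
- **Disagreements:** The two cameras differed by 1–3 mm on the lid and burner positions. Feeling for the lid's top in the dish pressed it with about 13 N.

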